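# Clear the glue pot and set the strap splitter's thumbscrew

## Task

First lift the glue pot by its handle off the strap splitter's bed and stand it upright, wholly on the round cork pad, and let go of it without dropping it. Then turn the splitter's thumbscrew clockwise until it seats, back it off a quarter turn, and finish still holding the thumbscrew in your grip, at rest. Leave the other things on the bench where they are.

Things in the scene. Friction and masses are not known exactly. Their poses are not given: they have to be found in the camera images.
- splitter: Strap splitter fixed to the bench: a painted grey metal bed 120 (its x) by 200 (its y) by 20 mm thick, with a bridge across it along x: crossbar 116 x 28 mm whose top is 60 mm above the bench, its middle 55 mm from the bed's centre towards +y. Origin: centre of the bed's underside, at bench height, z up. The rest of the bed, towards its -y, is the flat feed side, 20 mm above the bench, where the pot stands at first. Its place on the bench (left or right) and its yaw vary.
- screw_grip (a point): Point on the thumbscrew's upright axis, 90 mm above the bench, at the middle height of its grip. The brass thumbscrew stands on the bridge: one flat upright paddle 44 mm long (its x), 10 mm thick (its y) and 36 mm tall, from 68 to 104 mm above the bench, above a round collar 18 mm across. x of this point runs along the paddle and turns with it. Tips of a gripper stay clear of the bridge if above 62 mm.
- thumbscrew (a joint): Turn of the thumbscrew in rad: 0 when seated (a hard stop), growing counter-clockwise seen from above as it is backed off; at 0 the paddle lies along the bridge (splitter's x), a quarter turn off (1.57) it lies square to the bridge (along splitter's y). It starts 0.9 to 2.5 backed off, so clockwise from above seats it. It turns with light friction (about 0.06 N m), stays where it is left and keeps its height as it turns; it can be let go and gripped again.
- glue_pot: Lidded round steel glue pot, loose, about 0.25 to 0.5 kg, 84 mm across at the lid, foot 76 mm across, lid top 79 mm above its foot, with a rigid arched handle over the lid in the plane of its y and z, 123 mm high in all. Origin: centre of its underside, z up. It stands at first on the feed side of the splitter's bed, about 50 mm from the bed's centre.
- pot_handle (a point): Middle of the pot's wooden grip, 116 mm above the pot's foot: a bar 48 mm long (along the pot's y), 13 mm thick (along the pot's x) and 14 mm tall; 30 mm free height between it and the lid; the arch's thin legs stand 40 mm from the middle along y.
- cork_pad: Round cork pad 150 mm across, 6 mm thick, fixed to the bench, on the other side (left or right) from the splitter. Origin: centre of its underside, at bench height.
- awl: Bystander: awl lying on the bench, 157 mm long, wooden handle 26 mm thick. Origin: front end of its handle, at bench height.
- spool: Bystander: spool of thread standing, 42 mm across, 44 mm tall. Origin: underside centre.
- mallet: Bystander: mallet with white head 52 mm across and 90 mm long and a wooden handle 24 mm thick reaching 210 mm from the head's centre, lying beyond the task's things. Origin: under the head's centre.
- jar: Bystander: amber glass jar 64 mm across, 85 mm tall. Origin: underside centre.
- steel_cup: Bystander: open steel cup without a handle, 76 mm across, 75 mm tall. Origin: underside centre.
- burnisher: Bystander: pale wooden block 110 x 35 x 28 mm. Origin: underside centre.
- tin: Bystander: flat metal tin 100 x 75 x 35 mm. Origin: underside centre.
There are look-alikes about, which are no part of the job. What is shaped like the glue_pot but turquoise is not meant.

How it is judged:
By the outcome, as a careful person would: the job done as asked, in the order asked, and still so for the second after the job is handed in, while the arm keeps its last pose, push and grip.
It also fails if it takes over 72 s, if anything falls off the work surface, if the arm or the gripper's body presses on something with over 40 N, if the wrist force passes 120 N, or if a joint passes its speed limit or range.

## Robot

A 6-joint arm with a two-finger parallel gripper is mounted at the origin on the work surface. World frame = base frame: x ahead of the robot, y to its left, z up, the work surface at z = 0. Lengths are in mm, angles in rad, forces in N, time in s.
With the tool pointing down it reaches from about 350 to 850 mm from the base axis. Payload 8.1 kg.
Tool frame: the origin (TCP) lies on the centre line of the jaws, within the pads' length; the fingertips stand 8 mm ahead of it and the grasp point (between the pads) lies 11 mm behind it; z points along the fingers, y is the direction in which the jaws open and shut (so a half turn about z gives the same grasp; the last joint's range is limited). The gripper opens to 93 mm and grips with 3 to 60 N. Pads are 15 mm wide; open, the fingers measure 128 mm over their backs; the gripper's body (75 mm by 188 mm) begins 65 mm behind the grasp point.
Start: joints at [-1.218, 0.13, 1.488, -0, 1.523, -0.085], TCP at [254.389, -543.408, 226.635] pointing down, gripper open.
Joint ranges: [-2.96, 2.96], [-0.89, 2.26], [0.02, 2.5], [-1.34, 4.48], [0, 2.73], [-2.66, 2.66]. Speed limits (rad/s): [2.39, 2.39, 2.79, 3.14, 3.14, 3.14].

## Interface

Orientations are given as [roll, pitch, yaw] about the fixed x, y, z axes, in that order (R = Rz(yaw) Ry(pitch) Rx(roll)).
In Python, from workcell import env gives the robot as it stands.
- The arm moves only by the shell command python3 -m pendant 'ROWS' [OPENING] [FORCE]. ROWS is JSON, a list of rows, each an object with "xyz": the shift along the tool's x, y, z as a fraction of full scale, a list of three; "twist": the turn about the tool's z as a fraction of full scale. In form: [{"xyz": [tx, ty, tz], "twist": twist}, ...]. A call has 1 to 8 rows; each row is the pose to reach, as a shift and turn from the pose measured when the call began, along the tool's axes at that moment, turning the shorter way round; what a row does not reach only later rows make up. Full scale, the value 1, is 0.15 m for a shift and pi rad for a turn. A row lasts 1/12 s, in which the tool goes at most 41.7 mm and 7.16 degrees, less where a joint would pass 70% of its speed; a pose out of reach is approached as far as the arm can. A call with a number of a shift or a turn outside -1 to 1 is refused whole. A call with a gripper value outside its range is refused whole. OPENING is the closure, from -1 (fully open) to 1 (shut), set as the call begins (- or left out, the last holds). The fingers move at their own pace and stop on an object; FORCE is the grip in N (left out, the last holds). Time passes only in rows, so rows that repeat a pose let the fingers close. It gives the time, the measured TCP pose, the force and the opening at its end, in the units of the state.
- env.read_state(): the state, without advancing time (a new reading comes with each control period).
- env.snapshot(name): name is "side" or "top"; returns a dict with "frame" (384x512x3 uint8, red, green, blue), "range_z" (384x512 float32, mm along the optical axis (not along the pixel's ray), 0 where there is no reading), "K" (3x3 intrinsics, pixels), "D" ([k1, k2, p1, p2, k3] as OpenCV has them; the pictures are not rectified), "R" (3x3) and "t" (3): a world point X has camera coordinates R X + t. Camera axes: x right, y down, z forward; pixel columns grow to the right and rows downward; lengths in mm; the calibration is good to about 2 mm. A picture is of the moment at which its call begins.
- env.sign_off(): hands the job in, once; it reports no verdict.
The state is a dict: "time_s": time; "qpos": joint angles; "dq": joint speeds; "joint_efforts": joint torques, N m; "eef_pos": TCP position; "tool_rot": TCP orientation; "contact_force": force on the tool from outside, world axes, zero at the start; "ft_torque": the same for the moment, N m; "gripper_width": opening from 0.0 (shut) to 1.0 (fully open).
Only numpy, scipy, OpenCV 4.12 (cv2) and the standard library are available. Lean on these libraries where they do the work, as an engineer would, in place of code of your own. Each camera call takes 0.05 s, during which the arm holds its last target. There are 200 camera calls.

## Working session

There is one attempt and no reset: what is moved stays moved. The work goes in short steps, Python scripts to look and compute and a shell command to move; the robot and the scene stay as the last step left them, time stands still between calls to the robot, and variables do not carry over. Pictures are saved under pics/ and viewed, about 8 in all and at most 12, crops included, and the job is handed in when it is done.

```bash
mkdir -p pics; ls
cat > h.py <<'E'
import numpy as np, cv2
from workcell import env
def snap(n):
    s=env.snapshot(n); return {k:(np.array(v) if not isinstance(v,str) else v) for k,v in s.items()}
def cloud(s):
    h,w=s['range_z'].shape; u,v=np.meshgrid(np.arange(w),np.arange(h))
    p=cv2.undistortPoints(np.stack([u,v],-1).reshape(-1,1,2).astype(float),s['K'],s['D']).reshape(h,w,2)
    z=s['range_z'].astype(float); c=np.dstack([p*z[...,None],z])
    X=(c-s['t'].reshape(3))@s['R']; X[z==0]=np.nan
    return X
def save(n,im): cv2.imwrite('pics/'+n,im[...,::-1])
E
python3 - <<'E'
from h import *
for n in ('top','side'):
    s=snap(n); save(n+'0.png',s['frame']); X=cloud(s); np.savez(n+'0.npz',X=X,**s)
    print(n,-s['R'].T@s['t'].reshape(3),np.nanmin(X,axis=(0,1)),np.nanmax(X,axis=(0,1)))
print(env.read_state())
E
```

```text
pics
top [ 339.73610196  -15.38734238 1655.37187124] [ -122.4962938  -1458.55687866  -784.49054575] [1991.5108585  1513.76926708  751.39213063]
side [141.42844098 673.45493608 744.11642184] [ -172.72426466 -2417.18444418  -773.74682968] [2323.97993962  653.84662782  668.34112176]
{'time_s': 0.1, 'qpos': array([-1.21841344e+00,  1.31100444e-01,  1.48918588e+00,  1.31744283e-05,
        1.52302882e+00, -8.53945932e-02]), 'dq': array([ 0.0012896 , -0.00180774, -0.00189233, -0.00016095, -0.00116527,
       -0.0013263 ]), 'joint_efforts': array([ 1.29286753e-03, -5.61341858e+01, -4.93095410e+01,  7.70382187e-02,
        2.90299795e-02, -4.97448252e-05]), 'eef_pos': array([ 254.20409451, -542.9151148 ,  225.67500363]), 'tool_rot': array([-3.13987756e+00, -1.60023083e-04,  4.37776701e-01]), 'contact_force': array([ 0.15765433,  0.46031107, -0.12526401]), 'ft_torque': array([ 0.03129996, -0.02179751, -0.01017656]), 'gripper_width': 0.9977311230463727}
```

View pics/top0.png

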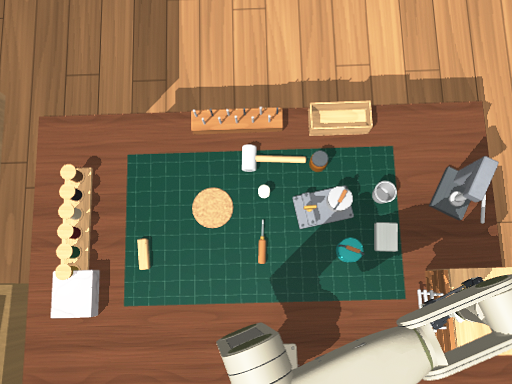

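View pics/side0.png

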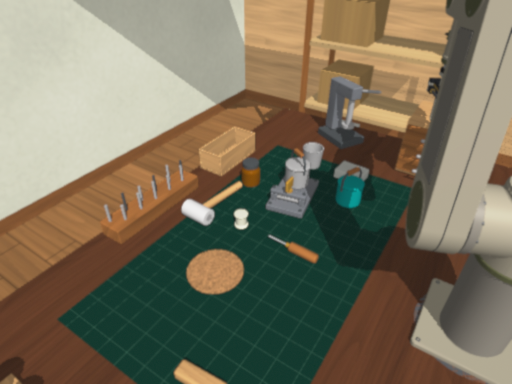

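The top view shows the splitter at about (322,207), with the steel pot on it at (340,198), the brass paddle at (311,208) and the cork pad at (212,208). The turquoise look-alike is at (349,250). Next I'll measure them.

Run:
```python
from h import *
d=np.load('top0.npz'); X=d['X']; f=d['frame']; s=d
hsv=cv2.cvtColor(f,cv2.COLOR_RGB2HSV)
def ray(uv,z):
    p=cv2.undistortPoints(np.array(uv,float).reshape(-1,1,2),d['K'],d['D']).reshape(-1,2)
    r=np.c_[p,np.ones(len(p))]@d['R']; C=-d['R'].T@d['t'].reshape(3)
    return C+r*((z-C[2])/r[:,2])[:,None]
# cork
m=((hsv[...,0]>5)&(hsv[...,0]<25)&(hsv[...,1]>60)); m[:, :180]=0;m[:,245:]=0;m[:180]=0;m[240:]=0
c=max(cv2.findContours(m.astype(np.uint8),0,2)[0],key=cv2.contourArea)
P=ray(c,6); (x,y),r=cv2.minEnclosingCircle(P[:,:2].astype(np.float32)); print('pad',P.mean(0),x,y,r,np.nanmedian(X[200:216,204:220],axis=(0,1)))
# region of splitter
sub=np.zeros(f.shape[:2],bool); sub[175:240,285:365]=1
Z=X[...,2]
for lo,hi in((12,28),(52,66),(68,90),(92,99.5),(99.5,112),(112,150)):
    k=sub&(Z>lo)&(Z<hi); Q=X[k]
    if len(Q)>3:
        rc=cv2.minAreaRect(Q[:,:2].astype(np.float32)); print(lo,hi,len(Q),Q.mean(0).round(1),np.round(rc[0],1),np.round(rc[1],1),round(rc[2],1))
# brass
for nm,m,z in (('brass',(hsv[...,0]>15)&(hsv[...,0]<32)&(hsv[...,1]>150)&sub,104),('wood',(hsv[...,0]<15)&(hsv[...,1]>120)&sub,143)):
    vs,us=np.nonzero(m); P=ray(np.c_[us,vs],z); rc=cv2.minAreaRect(P[:,:2].astype(np.float32)); print(nm,len(P),us.mean(),vs.mean(),P.mean(0),rc,np.nanmedian(X[m],axis=0), np.nanmax(X[m][:,2]))
im=f[170:245,280:375]; save('c1.png',cv2.resize(im,None,fx=8,fy=8,interpolation=cv2.INTER_CUBIC))
```

```text
pad [600.15140636 179.80999052   6.        ] 595.259521484375 177.9089813232422 76.12630462646484 [594.45407128 180.37429135   4.16696653]
12 28 988 [ 572.6 -210.6   18.6] [ 583.2 -223.7] [120.3 200.2] 10.7
52 66 213 [ 572.6 -175.    58.6] [ 586.2 -198.2] [111.8 112.3] 25.6
68 90 53 [ 538.9 -251.6   78.5] [ 550.2 -268.7] [203.3 134.6] 48.3
92 99.5 282 [ 596.9 -268.1   96.2] [ 602.9 -232.9] [164.7  82.1] 84.5
99.5 112 112 [ 594.4 -253.   102. ] [ 602. -231.] [158.8  77.6] 86.8
112 150 75 [ 597.2 -273.2  138.1] [ 599.4 -274.7] [12.5 84.2] 60.5
brass 18 307.8333333333333 207.83333333333334 [ 567.88780658 -163.11737551  104.        ] ((567.9930419921875, -166.7804718017578), (33.950321197509766, 10.35185432434082), 79.98607635498047) [ 568.40998832 -163.33551626   97.91385386] 104.47054278506174
wood 40 342.05 195.6 [ 600.21899046 -276.01062897  143.        ] ((599.6289672851562, -275.8532409667969), (9.66974925994873, 44.77150344848633), 58.42972946166992) [ 600.79216429 -276.44849197  140.92967459] 151.78489321595177
```

View pics/c1.png

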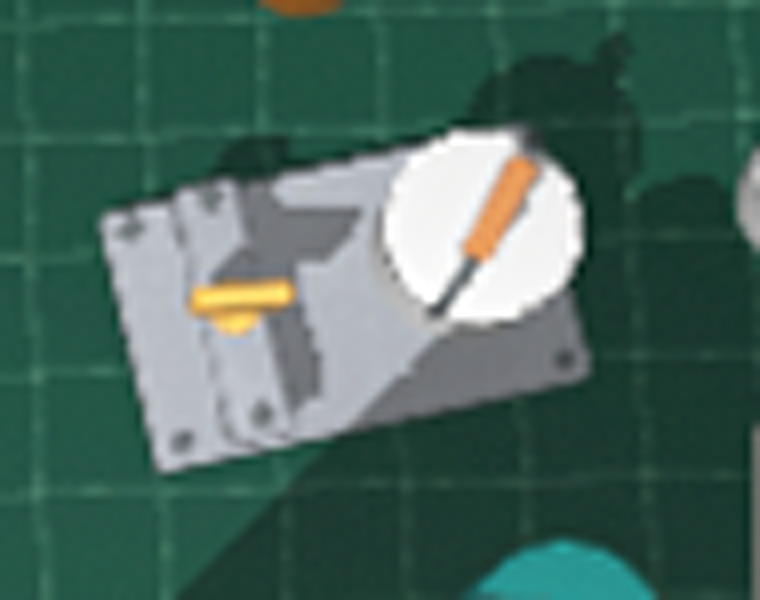

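The bed measures 120x200 mm, as specified, with yaw of about 10.7°. The handle runs along about -30°, and the paddle along about 95°, roughly 1.47 rad backed off. One refinement from the side view, then I move.

```bash
cat >> h.py <<'E'
def ray(d,uv,z):
    p=cv2.undistortPoints(np.array(uv,float).reshape(-1,1,2),d['K'],d['D']).reshape(-1,2)
    r=np.c_[p,np.ones(len(p))]@d['R']; C=-d['R'].T@d['t'].reshape(3)
    return C+r*((z-C[2])/r[:,2])[:,None]
def go(x,y,z,yaw):
    s=env.read_state(); from scipy.spatial.transform import Rotation as R
    M=R.from_euler('xyz',s['tool_rot']).as_matrix(); d=M.T@(np.array([x,y,z])-s['eef_pos'])
    t=-(yaw-s['tool_rot'][2]); t=(t+np.pi)%(2*np.pi)-np.pi
    print('shift',(d/150).round(3),'twist',round(t/np.pi,4))
def st():
    s=env.read_state(); print(round(s['time_s'],2),'pos',s['eef_pos'].round(1),'rot',s['tool_rot'].round(3),'F',s['contact_force'].round(1),'T',s['ft_torque'].round(2),'w',round(s['gripper_width'],3),'q',s['qpos'].round(2))
E
python3 - <<'E'
from h import *
def ax(P):
    rc=cv2.minAreaRect(P[:,:2].astype(np.float32)); b=cv2.boxPoints(rc); e=max((b[1]-b[0],b[2]-b[1]),key=np.linalg.norm)
    _,v=np.linalg.eigh(np.cov(P[:,:2].T)); return np.round(rc[0],1),np.round(rc[1],1),np.degrees(np.arctan2(e[1],e[0])).round(1),'pca',np.degrees(np.arctan2(v[1,1],v[0,1])).round(1),'mean',P.mean(0).round(1)
for n,box in(('top',(175,240,285,365)),('side',(145,215,262,325))):
    d=np.load(n+'0.npz'); f=d['frame']; X=d['X']; hsv=cv2.cvtColor(f,cv2.COLOR_RGB2HSV)
    sub=np.zeros(f.shape[:2],bool); sub[box[0]:box[1],box[2]:box[3]]=1
    H,S,V=[hsv[...,i].astype(int) for i in range(3)]
    for nm,m,z in(('brass',(H>15)&(H<32)&(S>110),104),('wood',(H<16)&(S>100)&(V>110),143),('lid',(S<25)&(V>215),99)):
        m&=sub; k,l,stt,c=cv2.connectedComponentsWithStats(m.astype(np.uint8)); 
        if k<2: continue
        m=l==1+stt[1:,4].argmax(); vs,us=np.nonzero(m)
        print(n,nm,len(us),ax(ray(d,np.c_[us,vs],z)),'cloud',np.nanmedian(X[m],axis=0).round(1),np.nanmax(X[m][:,2]).round(1))
d=np.load('top0.npz');X=d['X'];k=np.zeros(X.shape[:2],bool);k[175:240,285:365]=1;k&=(X[...,2]>12)&(X[...,2]<28)
print(ax(X[k]))
go(600,-276,190,np.radians(-30))
E
```

```text
top brass 57 (array([ 568.8, -170.6]), array([41.3, 17.4]), np.float32(88.2), 'pca', np.float64(95.8), 'mean', array([ 570.2, -169.7,  104. ])) cloud [ 571.2 -170.9   97.5] 107.5
top wood 45 (array([ 600.4, -276.2]), array([11.3, 46.4]), np.float32(-31.6), 'pca', np.float64(147.9), 'mean', array([ 600.4, -276.4,  143. ])) cloud [ 601.9 -276.3  140.8] 151.8
top lid 199 (array([ 610.6, -255.6]), array([39.2, 79. ]), np.float32(-27.4), 'pca', np.float64(152.1), 'mean', array([ 608.9, -257.6,   99. ])) cloud [ 610.1 -256.8   97. ] 136.0
side brass 89 (array([ 562.8, -145.8]), array([19.4, 80.7]), np.float32(-65.6), 'pca', np.float64(112.6), 'mean', array([ 560.3, -142.1,  104. ])) cloud [ 570.6 -164.1   88.8] 105.1
side wood 51 (array([ 597.8, -271.6]), array([18.2, 58.4]), np.float32(-34.4), 'pca', np.float64(140.0), 'mean', array([ 600.1, -272.7,  143. ])) cloud [ 604.7 -274.9  141. ] 144.4
(array([ 583.2, -223.7]), array([120.3, 200.2]), np.float32(-79.3), 'pca', np.float64(84.4), 'mean', array([ 572.6, -210.6,   18.6]))
shift [ 2.842 -0.634  0.239] twist 0.306
```

```bash
python3 -m pendant '[{"xyz":[0.9,0,0],"twist":0.15},{"xyz":[0.9,0,0],"twist":0.15},{"xyz":[0.9,0,0],"twist":0.15},{"xyz":[0.9,0,0],"twist":0.15},{"xyz":[0.9,0,0],"twist":0.15},{"xyz":[0.9,0,0],"twist":0.15}]' -1
```

```text
time_s: 0.6
eef_pos: [377.0, -485.0, 225.1]
tool_rot: [-3.139, 0.002, -0.029]
contact_force: [-0.8, 0.4, -1.0]
gripper_width: 0.999
```

```bash
python3 -c "
from h import *
go(601,-275.5,190,-.55)"
```

```text
shift [ 1.453 -1.438  0.235] twist 0.1659
```

```bash
python3 -m pendant '[{"xyz":[0.85,-0.85,0],"twist":0.166},{"xyz":[0.85,-0.85,0],"twist":0.166},{"xyz":[0.85,-0.85,0],"twist":0.166},{"xyz":[0.85,-0.85,0],"twist":0.166},{"xyz":[0.85,-0.85,0],"twist":0.166},{"xyz":[0.85,-0.85,0],"twist":0.166},{"xyz":[0.85,-0.85,0],"twist":0.166}]'; python3 -c "
from h import *
go(601,-275.5,190,-.55)"
```

```text
time_s: 1.18
eef_pos: [507.7, -361.4, 224.9]
tool_rot: [-3.141, 0.003, -0.546]
contact_force: [0.6, -0.5, 0.3]
gripper_width: 0.999
shift [ 0.235 -0.812  0.232] twist 0.0013
```

```bash
python3 -m pendant '[{"xyz":[0.235,-0.812,0],"twist":0},{"xyz":[0.235,-0.812,0.1],"twist":0},{"xyz":[0.235,-0.812,0.23],"twist":0},{"xyz":[0.235,-0.812,0.23],"twist":0},{"xyz":[0.235,-0.812,0.23],"twist":0},{"xyz":[0.235,-0.812,0.23],"twist":0}]'; python3 -c "
from h import *
go(601,-275.5,125,-.55)
s=snap('side'); save('s1.png',cv2.resize(s['frame'][110:230,220:400],None,fx=4,fy=4))"
```

```text
time_s: 1.68
eef_pos: [599.5, -277.1, 189.7]
tool_rot: [3.141, 0.005, -0.545]
contact_force: [0.1, -0.2, 0.3]
gripper_width: 0.998
shift [ 0.005 -0.015  0.431] twist 0.0016
```

View pics/s1.png

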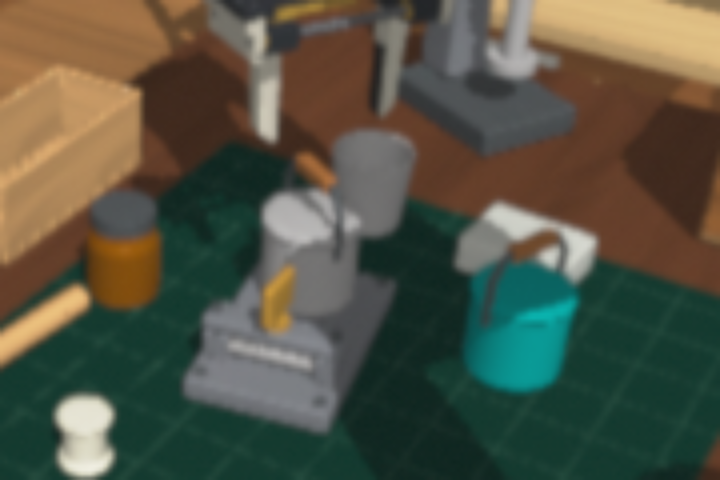

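The fingers, at (265,130) and (385,105), straddle the handle at (315,170). I'll lower and grip.

```bash
python3 -m pendant '[{"xyz":[0.005,-0.012,0.12],"twist":0},{"xyz":[0.005,-0.012,0.24],"twist":0},{"xyz":[0.005,-0.012,0.34],"twist":0},{"xyz":[0.005,-0.012,0.4],"twist":0},{"xyz":[0.005,-0.012,0.43],"twist":0},{"xyz":[0.005,-0.012,0.43],"twist":0},{"xyz":[0.005,-0.012,0.43],"twist":0}]'; python3 -m pendant '[{"xyz":[0,0,0],"twist":0},{"xyz":[0,0,0],"twist":0},{"xyz":[0,0,0],"twist":0},{"xyz":[0,0,0],"twist":0},{"xyz":[0,0,0],"twist":0},{"xyz":[0,0,0],"twist":0},{"xyz":[0,0,0],"twist":0},{"xyz":[0,0,0],"twist":0}]' 1 40;  python3 -c "
from h import *
st()"
```

```text
time_s: 2.32
eef_pos: [601.1, -277.6, 127.4]
tool_rot: [3.141, 0.002, -0.547]
contact_force: [0.8, -0.3, 0.3]
gripper_width: 1.0
time_s: 2.98
eef_pos: [601.1, -277.5, 127.3]
tool_rot: [3.141, 0.002, -0.547]
contact_force: [-1.2, -0.1, -0.6]
gripper_width: 0.474
2.98 pos [ 601.1 -277.5  127.3] rot [ 3.141e+00  2.000e-03 -5.470e-01] F [-1.2 -0.1 -0.6] T [ 0.12 -0.02 -0.03] w 0.474 q [-0.51  0.36  1.41 -0.    1.38  1.61]
```

```bash
for i in 1 2; do python3 -m pendant '[{"xyz":[0,0,0],"twist":0},{"xyz":[0,0,0],"twist":0},{"xyz":[0,0,0],"twist":0},{"xyz":[0,0,0],"twist":0},{"xyz":[0,0,0],"twist":0},{"xyz":[0,0,0],"twist":0},{"xyz":[0,0,0],"twist":0},{"xyz":[0,0,0],"twist":0}]' 1 40; done;  python3 -m pendant '[{"xyz":[0,0,-0.03],"twist":0},{"xyz":[0,0,-0.06],"twist":0},{"xyz":[0,0,-0.1],"twist":0},{"xyz":[0,0,-0.1],"twist":0},{"xyz":[0,0,-0.1],"twist":0}]'; python3 -c "
from h import *
st()"
```

```text
time_s: 3.65
eef_pos: [601.1, -277.4, 127.2]
tool_rot: [3.141, 0.002, -0.547]
contact_force: [-0.1, 0.8, -0.7]
gripper_width: 0.135
time_s: 4.32
eef_pos: [601.0, -277.4, 127.3]
tool_rot: [3.141, 0.002, -0.547]
contact_force: [-0.3, -0.1, -0.5]
gripper_width: 0.132
time_s: 4.73
eef_pos: [601.5, -277.7, 143.2]
tool_rot: [3.141, 0.001, -0.547]
contact_force: [-0.5, 0.1, -2.2]
gripper_width: 0.133
4.73 pos [ 601.5 -277.7  143.2] rot [ 3.141e+00  1.000e-03 -5.470e-01] F [-0.5  0.1 -2.2] T [0.07 0.01 0.03] w 0.133 q [-0.51  0.35  1.39 -0.    1.4   1.61]
```

Width 0.133 (12 mm) and about 2 N of weight, so the pot is held. I'll lift it well above the paddle.

```bash
python3 -m pendant '[{"xyz":[0,0,-0.12],"twist":0},{"xyz":[0,0,-0.28],"twist":0},{"xyz":[0,0,-0.45],"twist":0},{"xyz":[0,0,-0.6],"twist":0},{"xyz":[0,0,-0.7],"twist":0},{"xyz":[0,0,-0.7],"twist":0},{"xyz":[0,0,-0.7],"twist":0}]'; python3 -c "
from h import *
st(); go(595.5,179,245,-.547)
s=snap('side'); save('s2.png',cv2.resize(s['frame'][90:230,200:380],None,fx=4,fy=4))"
```

```text
time_s: 5.32
eef_pos: [602.1, -278.0, 248.9]
tool_rot: [3.141, -0.001, -0.547]
contact_force: [-0.3, 0.2, -2.8]
gripper_width: 0.133
5.32 pos [ 602.1 -278.   248.9] rot [ 3.141e+00 -1.000e-03 -5.470e-01] F [-0.3  0.2 -2.8] T [ 0.03  0.03 -0.01] w 0.133 q [-0.51  0.29  1.26 -0.    1.58  1.61]
shift [-1.622 -2.579  0.023] twist -0.0
```

View pics/s2.png

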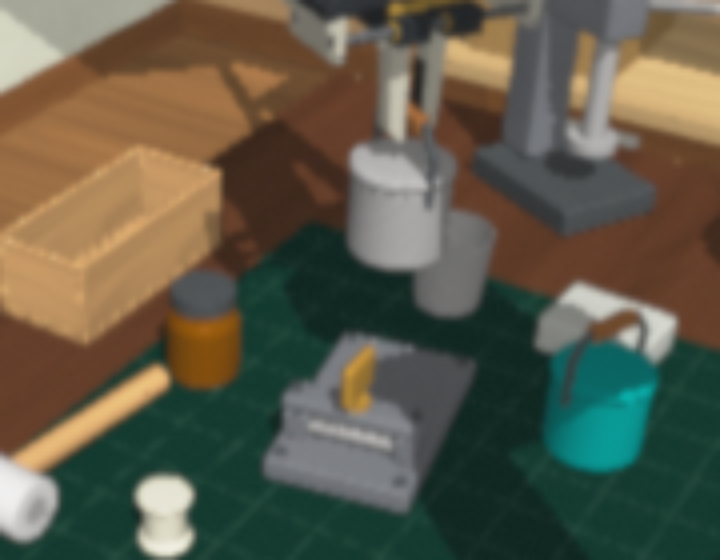

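The pot hangs level at (400,205) and is clear of everything. Carrying it to the pad.

```bash
python3 -m pendant '[{"xyz":[-0.05,-0.08,0],"twist":0},{"xyz":[-0.14,-0.2,0],"twist":0},{"xyz":[-0.22,-0.34,0],"twist":0},{"xyz":[-0.31,-0.48,0],"twist":0},{"xyz":[-0.39,-0.62,0],"twist":0},{"xyz":[-0.48,-0.76,0],"twist":0},{"xyz":[-0.54,-0.86,0],"twist":0},{"xyz":[-0.54,-0.86,0],"twist":0}]';  python3 -m pendant '[{"xyz":[-0.07,-0.1,0],"twist":-0.02},{"xyz":[-0.15,-0.22,0],"twist":-0.05},{"xyz":[-0.22,-0.34,0],"twist":-0.08},{"xyz":[-0.31,-0.48,0],"twist":-0.11},{"xyz":[-0.39,-0.62,0],"twist":-0.14},{"xyz":[-0.48,-0.76,0],"twist":-0.16},{"xyz":[-0.54,-0.86,0],"twist":-0.16},{"xyz":[-0.54,-0.86,0],"twist":-0.16}]';  python3 -c "
from h import *
st(); go(595.5,179,145,0)"
```

```text
time_s: 6.03
eef_pos: [598.3, -120.6, 244.9]
tool_rot: [-3.141, 0.006, -0.544]
contact_force: [-0.2, 0.1, -2.4]
gripper_width: 0.136
time_s: 6.7
eef_pos: [594.6, 35.2, 243.5]
tool_rot: [-3.137, 0.008, -0.038]
contact_force: [-0.2, 0.2, -3.2]
gripper_width: 0.134
6.7 pos [594.6  35.2 243.5] rot [-3.137  0.008 -0.038] F [-0.2  0.2 -3.2] T [0.08 0.01 0.06] w 0.134 q [-0.03  0.12  1.47  0.    1.56  1.58]
shift [-0.025 -0.956  0.661] twist -0.012
```

```bash
python3 -m pendant '[{"xyz":[0,-0.12,0],"twist":0},{"xyz":[0,-0.26,0],"twist":0},{"xyz":[0,-0.42,0],"twist":0},{"xyz":[-0.01,-0.58,0],"twist":0},{"xyz":[-0.02,-0.74,0],"twist":0},{"xyz":[-0.02,-0.88,0],"twist":0},{"xyz":[-0.025,-0.956,0],"twist":0},{"xyz":[-0.025,-0.956,0],"twist":0}]';  python3 -m pendant '[{"xyz":[0,0,0.08],"twist":0},{"xyz":[0,0,0.2],"twist":0},{"xyz":[0,0,0.34],"twist":0},{"xyz":[0,0,0.48],"twist":0},{"xyz":[0,0,0.6],"twist":0},{"xyz":[0,0,0.65],"twist":0},{"xyz":[0,0,0.65],"twist":0},{"xyz":[0,0,0.65],"twist":0}]';  python3 -c "
from h import *
st(); go(595.5,179,114,0)
s=snap('side'); save('s3.png',cv2.resize(s['frame'][150:330,120:320],None,fx=3,fy=3))"
```

```text
time_s: 7.37
eef_pos: [595.5, 180.1, 242.8]
tool_rot: [-3.137, 0.009, -0.036]
contact_force: [-0.0, -0.0, -3.6]
gripper_width: 0.138
time_s: 8.03
eef_pos: [594.4, 179.5, 144.9]
tool_rot: [-3.138, 0.011, -0.037]
contact_force: [-0.1, 0.1, -2.3]
gripper_width: 0.139
8.03 pos [594.4 179.5 144.9] rot [-3.138  0.011 -0.037] F [-0.1  0.1 -2.3] T [ 0.07 -0.01  0.04] w 0.139 q [0.21 0.24 1.51 0.01 1.4  1.81]
shift [0.009 0.004 0.206] twist -0.0117
```

View pics/s3.png

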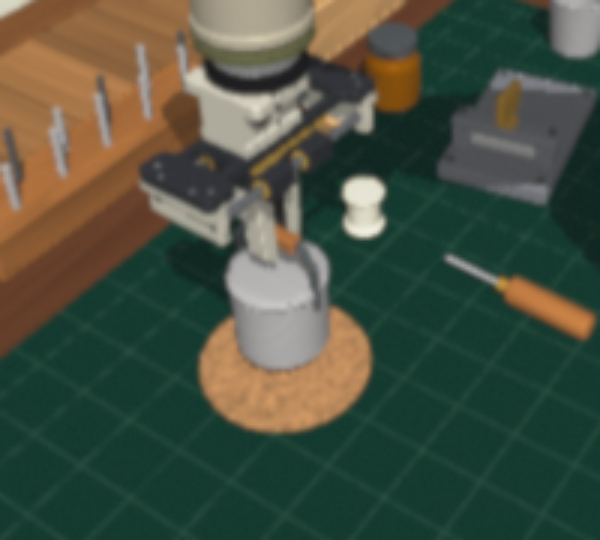

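The pot hangs over the middle of the pad, about 30 mm up. Lowering it until the force shows contact.

```bash
python3 -m pendant '[{"xyz":[0,0,0.05],"twist":0},{"xyz":[0,0,0.1],"twist":0},{"xyz":[0,0,0.15],"twist":0},{"xyz":[0,0,0.18],"twist":0},{"xyz":[0,0,0.195],"twist":0},{"xyz":[0,0,0.195],"twist":0},{"xyz":[0,0,0.195],"twist":0},{"xyz":[0,0,0.195],"twist":0}]';  python3 -m pendant '[{"xyz":[0,0,0.005],"twist":0},{"xyz":[0,0,0.01],"twist":0},{"xyz":[0,0,0.01],"twist":0},{"xyz":[0,0,0.01],"twist":0}]'
```

```text
time_s: 8.75
eef_pos: [595.2, 180.2, 117.3]
tool_rot: [-3.137, 0.008, -0.036]
contact_force: [-0.1, 0.5, -3.3]
gripper_width: 0.137
time_s: 9.08
eef_pos: [595.3, 180.2, 115.9]
tool_rot: [-3.137, 0.008, -0.036]
contact_force: [0.4, -0.6, -3.4]
gripper_width: 0.138
```

```bash
for i in 1 2; do python3 -m pendant '[{"xyz":[0,0,0.006],"twist":0},{"xyz":[0,0,0.012],"twist":0},{"xyz":[0,0,0.012],"twist":0},{"xyz":[0,0,0.012],"twist":0}]' | egrep 'eef|cont'; done
```

```text
eef_pos: [595.1, 180.2, 113.9]
contact_force: [-0.6, -0.2, -4.1]
eef_pos: [595.6, 180.5, 113.4]
contact_force: [-1.4, 0.2, 5.4]
```

Contact at z=113.4, with the force going from -4 to +5 N. Releasing.

```bash
python3 -m pendant '[{"xyz":[0,0,-0.003],"twist":0},{"xyz":[0,0,-0.003],"twist":0},{"xyz":[0,0,-0.003],"twist":0}]' | egrep 'eef|cont|wid'; python3 -m pendant '[{"xyz":[0,0,0],"twist":0},{"xyz":[0,0,0],"twist":0},{"xyz":[0,0,0],"twist":0},{"xyz":[0,0,0],"twist":0},{"xyz":[0,0,0],"twist":0},{"xyz":[0,0,0],"twist":0},{"xyz":[0,0,0],"twist":0},{"xyz":[0,0,0],"twist":0}]' -0.3 | egrep 'eef|cont|wid'; python3 -m pendant '[{"xyz":[0,0,-0.1],"twist":0},{"xyz":[0,0,-0.25],"twist":0},{"xyz":[0,0,-0.45],"twist":0},{"xyz":[0,0,-0.65],"twist":0},{"xyz":[0,0,-0.75],"twist":0},{"xyz":[0,0,-0.75],"twist":0}]'; python3 -c "
from h import *
st(); go(571,-170,200,np.radians(95.3))"
```

```text
eef_pos: [595.5, 180.5, 113.6]
contact_force: [-0.1, 0.4, -3.0]
gripper_width: 0.134
eef_pos: [595.6, 180.4, 113.6]
contact_force: [-1.0, 0.7, 0.5]
gripper_width: 0.636
time_s: 11.17
eef_pos: [598.8, 180.4, 231.8]
tool_rot: [-3.135, -0.001, -0.036]
contact_force: [0.3, 0.3, 0.8]
gripper_width: 0.644
11.17 pos [598.8 180.4 231.8] rot [-3.135e+00 -1.000e-03 -3.600e-02] F [0.3 0.3 0.8] T [ 0.01 -0.03  0.05] w 0.644 q [0.21 0.19 1.41 0.01 1.54 1.81]
shift [-0.101  2.342  0.196] twist -0.541
```

```bash
python3 -m pendant '[{"xyz":[-0.05,0.2,0],"twist":-0.02},{"xyz":[-0.05,0.4,0],"twist":-0.06},{"xyz":[-0.05,0.6,0],"twist":-0.1},{"xyz":[-0.05,0.8,0],"twist":-0.14},{"xyz":[-0.1,0.95,0],"twist":-0.18},{"xyz":[-0.1,0.95,0],"twist":-0.22},{"xyz":[-0.1,0.95,0],"twist":-0.25},{"xyz":[-0.1,0.95,0],"twist":-0.25}]' >/dev/null; python3 -c "
from h import *
st(); go(571,-170,200,np.radians(95.3))
s=snap('side'); save('s4.png',cv2.resize(s['frame'][130:330,120:330],None,fx=3,fy=3))"
```

```text
11.83 pos [578.   37.9 229.4] rot [-3.136 -0.005  0.753] F [0.1 0.1 0.1] T [-0.01 -0.04 -0.04] w 0.652 q [-0.03  0.07  1.54  0.01  1.52  0.79]
shift [-0.982  0.981  0.186] twist -0.2899
```

View pics/s4.png

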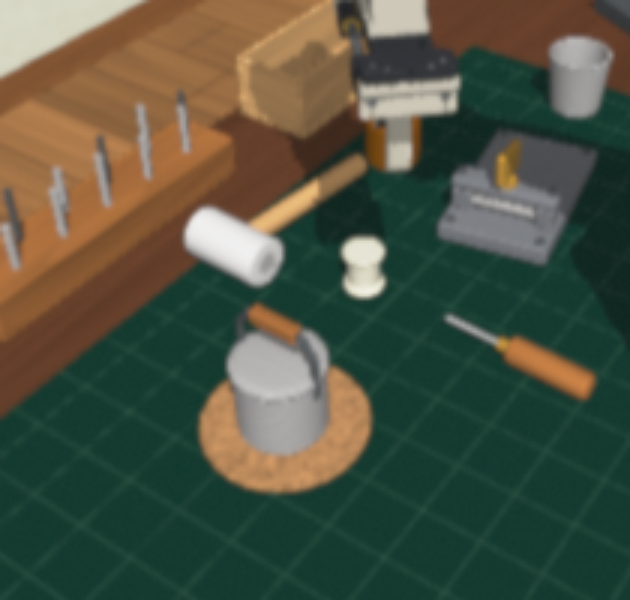

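The pot stands upright and inside the pad, with its foot at (282,430). Next I'll measure the thumbscrew from the top, if the arm leaves it visible, and confirm where the pot stands.

Run:
```python
from h import *
d=snap('top'); X=cloud(d); f=d['frame']; hsv=cv2.cvtColor(f,cv2.COLOR_RGB2HSV); H,S,V=[hsv[...,i].astype(int) for i in range(3)]
for nm,m,b,z in(('brass',(H>15)&(H<32)&(S>110),(195,220,295,325),104),('wood',(H<16)&(S>100)&(V>110),(190,225,190,235),129)):
    k=np.zeros_like(m); k[b[0]:b[1],b[2]:b[3]]=1; m=m&k
    if nm=='brass': m&=(X[...,2]>95)
    vs,us=np.nonzero(m)
    if len(us)<5: print(nm,'hidden'); continue
    P=ray(d,np.c_[us,vs],z)[:,:2]; rc=cv2.minAreaRect(P.astype(np.float32)); _,v=np.linalg.eigh(np.cov(P.T)); print(nm,len(P),rc,P.mean(0),np.degrees(np.arctan2(v[1,1],v[0,1])),np.nanmedian(X[m],axis=0))
save('t2.png',cv2.resize(f[150:250,190:340],None,fx=5,fy=5))
```

```text
brass 32 ((571.3939208984375, -169.13671875), (9.587505340576172, 38.851470947265625), 4.671231269836426) [ 571.91924934 -168.81834866] 94.4578326408868 [ 571.79730497 -167.69604699  102.33326031]
wood 109 ((578.906982421875, 163.75076293945312), (113.89518737792969, 133.5207977294922), 2.889247417449951) [581.55055218 172.56458812] 96.54630570845501 [591.34639891 181.4749346    8.30927887]
```

View pics/t2.png

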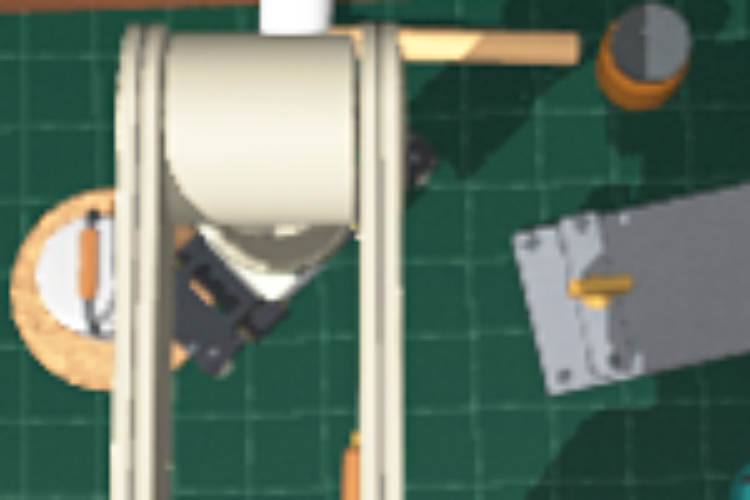

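The paddle centre is (572.4,-169.2) at 94.6°. The bed geometry predicts (573,-169.6), which agrees. The pot is well within the pad, at (85,275) in the crop. Moving over the screw.

```bash
python3 -c "
from h import *
go(572.4,-169.3,170,1.651)"; python3 -m pendant '[{"xyz":[-0.15,0.15,0],"twist":-0.04},{"xyz":[-0.3,0.3,0],"twist":-0.08},{"xyz":[-0.45,0.45,0],"twist":-0.12},{"xyz":[-0.6,0.6,0],"twist":-0.16},{"xyz":[-0.75,0.75,0],"twist":-0.2},{"xyz":[-0.9,0.9,0],"twist":-0.24},{"xyz":[-0.97,0.98,0],"twist":-0.28},{"xyz":[-0.97,0.98,0],"twist":-0.286}]';python3 -c "
from h import *
go(572.4,-169.3,170,1.651)"
```

```text
shift [-0.971  0.994  0.389] twist -0.2882
time_s: 12.6
eef_pos: [570.6, -171.2, 227.5]
tool_rot: [-3.141, -0.006, 1.645]
contact_force: [0.5, -0.2, -0.8]
gripper_width: 0.65
shift [0.01  0.013 0.384] twist -0.0019
```

```bash
python3 -m pendant '[{"xyz":[0.01,0.013,0.15],"twist":-0.002},{"xyz":[0.01,0.013,0.35],"twist":-0.002},{"xyz":[0.01,0.013,0.55],"twist":-0.002},{"xyz":[0.01,0.013,0.65],"twist":-0.002},{"xyz":[0.01,0.013,0.65],"twist":-0.002},{"xyz":[0.01,0.013,0.65],"twist":-0.002}]';python3 -c "
from h import *
go(572.4,-169.3,80,1.651)
s=snap('side'); save('s5.png',cv2.resize(s['frame'][130:240,230:360],None,fx=5,fy=5))"
```

```text
time_s: 13.1
eef_pos: [571.7, -167.7, 129.0]
tool_rot: [-3.139, -0.007, 1.649]
contact_force: [-0.3, -0.6, 1.0]
gripper_width: 0.649
shift [-0.014  0.005  0.327] twist -0.0005
```

View pics/s5.png

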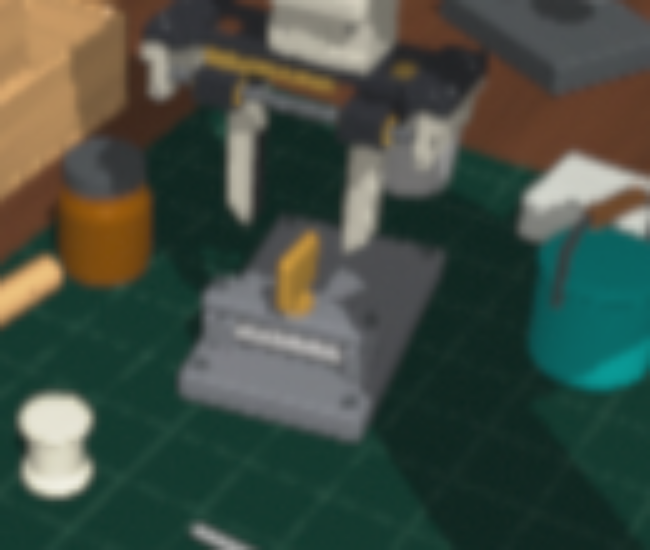

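The fingers, at (240,215) and (360,245), straddle the paddle. Descending and closing.

```bash
python3 -m pendant '[{"xyz":[-0.014,0.005,0.1],"twist":0},{"xyz":[-0.014,0.005,0.2],"twist":0},{"xyz":[-0.014,0.005,0.3],"twist":0},{"xyz":[-0.014,0.005,0.327],"twist":0},{"xyz":[-0.014,0.005,0.327],"twist":0},{"xyz":[-0.014,0.005,0.327],"twist":0}]';python3 -m pendant '[{"xyz":[0,0,0],"twist":0},{"xyz":[0,0,0],"twist":0},{"xyz":[0,0,0],"twist":0},{"xyz":[0,0,0],"twist":0},{"xyz":[0,0,0],"twist":0},{"xyz":[0,0,0],"twist":0},{"xyz":[0,0,0],"twist":0},{"xyz":[0,0,0],"twist":0}]' 1 25;python3 -m pendant '[{"xyz":[0,0,0],"twist":0},{"xyz":[0,0,0],"twist":0},{"xyz":[0,0,0],"twist":0},{"xyz":[0,0,0],"twist":0},{"xyz":[0,0,0],"twist":0},{"xyz":[0,0,0],"twist":0},{"xyz":[0,0,0],"twist":0},{"xyz":[0,0,0],"twist":0}]' 1 25;python3 -c "
from h import *
st()"
```

```text
time_s: 13.65
eef_pos: [574.7, -170.2, 83.4]
tool_rot: [3.14, -0.005, 1.65]
contact_force: [0.3, 0.0, 0.3]
gripper_width: 0.651
time_s: 14.32
eef_pos: [574.7, -170.1, 83.4]
tool_rot: [3.14, -0.005, 1.65]
contact_force: [-0.4, 0.5, 0.6]
gripper_width: 0.13
time_s: 14.98
eef_pos: [574.2, -170.2, 83.3]
tool_rot: [3.141, -0.005, 1.649]
contact_force: [-6.4, 0.1, 3.5]
gripper_width: 0.106
14.98 pos [ 574.2 -170.2   83.3] rot [ 3.141 -0.005  1.649] F [-6.4  0.1  3.5] T [-0.1   0.9   0.01] w 0.106 q [-0.38  0.24  1.64  0.01  1.27 -0.46]
```

Gripped, with 9.9 mm between the jaws. The side force is -6 N in x, so I'll ease the tool towards -x and then start turning clockwise.

```bash
python3 -m pendant '[{"xyz":[0,-0.008,0],"twist":0},{"xyz":[0,-0.012,0],"twist":0},{"xyz":[0,-0.012,0],"twist":0}]';python3 -m pendant '[{"xyz":[0,0,0],"twist":0.02},{"xyz":[0,0,0],"twist":0.045},{"xyz":[0,0,0],"twist":0.07},{"xyz":[0,0,0],"twist":0.095},{"xyz":[0,0,0],"twist":0.12},{"xyz":[0,0,0],"twist":0.12}]'; python3 -c "
from h import *
st()"
```

```text
time_s: 15.23
eef_pos: [574.1, -170.2, 83.4]
tool_rot: [3.137, -0.005, 1.65]
contact_force: [7.3, 0.8, -4.5]
gripper_width: 0.107
time_s: 15.73
eef_pos: [574.5, -170.2, 83.4]
tool_rot: [3.138, -0.007, 1.269]
contact_force: [0.9, -0.5, -0.7]
gripper_width: 0.104
15.73 pos [ 574.5 -170.2   83.4] rot [ 3.138 -0.007  1.269] F [ 0.9 -0.5 -0.7] T [-0.13 -0.17 -0.08] w 0.104 q [-0.38  0.24  1.64  0.01  1.26 -0.08]
```

```bash
python3 -m pendant '[{"xyz":[0,0,0],"twist":0.03},{"xyz":[0,0,0],"twist":0.06},{"xyz":[0,0,0],"twist":0.09},{"xyz":[0,0,0],"twist":0.12},{"xyz":[0,0,0],"twist":0.15},{"xyz":[0,0,0],"twist":0.18},{"xyz":[0,0,0],"twist":0.2},{"xyz":[0,0,0],"twist":0.2}]' >/dev/null; python3 -c "
from h import *
st()"; python3 -m pendant '[{"xyz":[0,0,0],"twist":0.02},{"xyz":[0,0,0],"twist":0.045},{"xyz":[0,0,0],"twist":0.07},{"xyz":[0,0,0],"twist":0.09},{"xyz":[0,0,0],"twist":0.1},{"xyz":[0,0,0],"twist":0.1}]'>/dev/null; python3 -c "
from h import *
st()"
```

```text
16.4 pos [ 575.  -170.6   83.4] rot [ 3.141 -0.008  0.64 ] F [ 1.6 -2.1 -2.5] T [-0.45 -0.33 -0.1 ] w 0.109 q [-0.38  0.24  1.64  0.01  1.26  0.55]
16.9 pos [ 575.2 -170.9   83.4] rot [-3.14  -0.008  0.328] F [-0.1 -1.7 -1.1] T [-0.44 -0.07 -0.03] w 0.107 q [-0.38  0.24  1.64  0.01  1.26  0.86]
```

```bash
for i in 1 2 3 4; do python3 -m pendant '[{"xyz":[0,0,0],"twist":0.01},{"xyz":[0,0,0],"twist":0.018},{"xyz":[0,0,0],"twist":0.018}]'>/dev/null; python3 -c "
from h import *
st()"; done
```

```text
17.15 pos [ 575.2 -170.9   83.4] rot [-3.14  -0.008  0.275] F [ 0.2 -1.  -0. ] T [-0.33  0.07 -0.01] w 0.104 q [-0.38  0.24  1.64  0.01  1.26  0.92]
17.4 pos [ 575.2 -171.    83.4] rot [-3.139 -0.008  0.221] F [-0.7 -1.5 -0.9] T [-0.4   0.04  0.01] w 0.106 q [-0.38  0.24  1.64  0.01  1.26  0.97]
17.65 pos [ 575.2 -171.    83.4] rot [-3.139 -0.008  0.167] F [-0.5 -2.1  0.2] T [-0.31  0.11  0.51] w 0.108 q [-0.38  0.24  1.64  0.01  1.26  1.02]
17.9 pos [ 575.4 -170.9   83.4] rot [-3.139 -0.008  0.112] F [ 1.7 -0.5 -0.6] T [-0.29 -0.14  0.53] w 0.111 q [-0.38  0.24  1.64  0.01  1.26  1.08]
```

The moment jumps to 0.5 N m between yaw 0.22 and 0.167, so the screw is seated (the bed yaw predicts 0.187), and the jaws slipped slightly past it. I'll open a little, square up at 0.185 and regrip.

```bash
python3 -m pendant '[{"xyz":[0,0,0],"twist":0},{"xyz":[0,0,0],"twist":0},{"xyz":[0,0,0],"twist":0},{"xyz":[0,0,0],"twist":-0.012},{"xyz":[0,0,0],"twist":-0.023},{"xyz":[0,0,0],"twist":-0.023},{"xyz":[0,0,0],"twist":-0.023}]' 0.5 >/dev/null; python3 -c "
from h import *
st()
d=snap('side'); X=cloud(d); hsv=cv2.cvtColor(d['frame'],cv2.COLOR_RGB2HSV); print((hsv[...,0]>0).sum())"
for i in 1 2; do python3 -m pendant '[{"xyz":[0,0,0],"twist":0},{"xyz":[0,0,0],"twist":0},{"xyz":[0,0,0],"twist":0},{"xyz":[0,0,0],"twist":0},{"xyz":[0,0,0],"twist":0},{"xyz":[0,0,0],"twist":0},{"xyz":[0,0,0],"twist":0}]' 1 30 >/dev/null; python3 -c "
from h import *
st()"; done
```

```text
18.48 pos [ 575.4 -170.9   83.4] rot [-3.139 -0.008  0.184] F [ 0.1 -0.1  0.3] T [0.03 0.03 0.02] w 0.253 q [-0.38  0.24  1.64  0.01  1.26  1.01]
195963
19.12 pos [ 575.4 -171.    83.4] rot [-3.14  -0.008  0.184] F [ 0.2  0.4 -0.4] T [-0.25 -0.01  0.07] w 0.106 q [-0.38  0.24  1.64  0.01  1.26  1.01]
19.7 pos [ 575.4 -171.    83.4] rot [-3.139 -0.008  0.184] F [-0.1 -1.   0. ] T [-0.17 -0.09 -0.  ] w 0.103 q [-0.38  0.24  1.64  0.01  1.26  1.01]
```

```bash
for i in 1 2 3; do python3 -m pendant '[{"xyz":[0,0,0],"twist":0.004},{"xyz":[0,0,0],"twist":0.004},{"xyz":[0,0,0],"twist":0.004}]'>/dev/null; python3 -c "
from h import *
st()"; done
```

```text
19.95 pos [ 575.4 -171.    83.4] rot [-3.139 -0.008  0.171] F [ 0.3 -1.  -1.3] T [-0.15 -0.01  0.33] w 0.107 q [-0.38  0.24  1.64  0.01  1.26  1.02]
20.2 pos [ 575.4 -171.    83.4] rot [-3.139 -0.008  0.159] F [-0.7  0.3 -0.6] T [-0.17 -0.04  0.46] w 0.106 q [-0.38  0.24  1.64  0.01  1.26  1.03]
20.45 pos [ 575.4 -171.    83.4] rot [-3.139 -0.008  0.146] F [-0.1 -0.1  0.3] T [-0.13 -0.04  0.52] w 0.103 q [-0.38  0.24  1.64  0.01  1.26  1.04]
```

Still firm against the stop at about 0.183. Backing off to yaw 1.745, a quarter turn.

```bash
python3 -m pendant '[{"xyz":[0,0,0],"twist":-0.02},{"xyz":[0,0,0],"twist":-0.05},{"xyz":[0,0,0],"twist":-0.08},{"xyz":[0,0,0],"twist":-0.11},{"xyz":[0,0,0],"twist":-0.14},{"xyz":[0,0,0],"twist":-0.17},{"xyz":[0,0,0],"twist":-0.19},{"xyz":[0,0,0],"twist":-0.19}]' >/dev/null;python3 -m pendant '[{"xyz":[-0.002,0,0],"twist":-0.02},{"xyz":[-0.002,0,0],"twist":-0.05},{"xyz":[-0.003,0,0],"twist":-0.08},{"xyz":[-0.003,0,0],"twist":-0.11},{"xyz":[-0.003,0,0],"twist":-0.14},{"xyz":[-0.003,0,0],"twist":-0.17},{"xyz":[-0.003,0,0],"twist":-0.19},{"xyz":[-0.003,0,0],"twist":-0.19}]' >/dev/null; python3 -c "
from h import *
st(); go(574.6,-170.5,83.4,1.745)"
```

```text
21.78 pos [ 574.5 -170.1   83.3] rot [ 3.137 -0.007  1.343] F [-2.3  3.2  3.3] T [0.69 0.56 0.08] w 0.105 q [-0.38  0.23  1.64  0.01  1.26 -0.15]
shift [-0.002  0.001 -0.   ] twist -0.1279
```

```bash
python3 -m pendant '[{"xyz":[0,0,0],"twist":-0.02},{"xyz":[0,0,0],"twist":-0.05},{"xyz":[0,0,0],"twist":-0.08},{"xyz":[0,0,0],"twist":-0.11},{"xyz":[0,0,0],"twist":-0.128},{"xyz":[0,0,0],"twist":-0.128},{"xyz":[0,0,0],"twist":-0.128},{"xyz":[0,0,0],"twist":-0.128}]' >/dev/null; python3 -c "
from h import *
st(); s=snap('side'); save('s6.png',cv2.resize(s['frame'][120:330,120:340],None,fx=3,fy=3))"
```

```text
22.45 pos [ 574.1 -170.    83.4] rot [ 3.135 -0.005  1.741] F [-4.8  2.3  4.9] T [0.35 1.18 0.04] w 0.105 q [-0.38  0.23  1.64  0.01  1.26 -0.55]
```

View pics/s6.png

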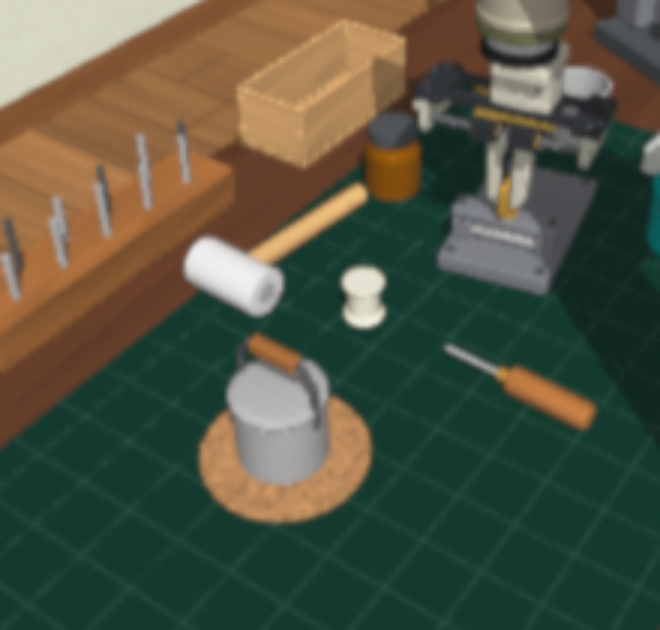

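The paddle is held at (508,195), the pot stands on the pad at (282,430), and the other things are where they were. I'll let the arm settle and hand in.

```bash
python3 -m pendant '[{"xyz":[0,0,0],"twist":0},{"xyz":[0,0,0],"twist":0},{"xyz":[0,0,0],"twist":0},{"xyz":[0,0,0],"twist":0}]' >/dev/null; python3 -c "
from h import *
st(); print(env.read_state()['dq'].round(3)); print(env.sign_off())"
```

```text
22.83 pos [ 574.1 -170.1   83.4] rot [ 3.135 -0.005  1.741] F [-3.9  1.2  3. ] T [ 0.27  0.78 -0.02] w 0.105 q [-0.38  0.23  1.64  0.01  1.26 -0.55]
[ 0.003  0.002  0.001 -0.     0.001 -0.004]
the job is handed in; nothing more can be done
None
```

The job is handed in at 22.8 s of the 72 s allowed, with both parts done in the order asked; no verdict was reported.

- **Glue pot:** I lifted it by the handle, lowered it onto the cork pad until the wrist force showed contact, and then let go. The last side picture shows it upright and wholly on the pad, with the spool, mallet, jar and awl where they were. The tin, the burnisher and most of the turquoise pot were outside that picture.
- **Thumbscrew:** I turned it clockwise until the moment about its axis jumped to about 0.5 N m, at a tool yaw of about 0.183 rad. The splitter's measured yaw predicted 0.187 rad. I then backed it off to a tool yaw of 1.741 rad.
- **Final state:** The paddle is still gripped (jaws 9.8 mm apart on the 10 mm paddle), the arm is at rest, and about 5 N of side load remains.

**Uncertainty:** the jaws slipped slightly on the paddle at the stop. I regripped square to it, and a second press slipped by about 0.02 rad more, so the quarter turn could be off by about 1°. I did not measure the paddle's final angle from a picture.

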